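# Load the lint roller and hold it ready

### The arm

A 6-joint arm with a two-finger parallel gripper is mounted at the origin on the work surface. World frame = base frame: x ahead of the robot, y to its left, z up, the work surface at z = 0. Lengths are in m, angles in rad, forces in N, time in s.
With the tool pointing down it reaches from about 0.25 to 0.85 m from the base axis. Payload 12.5 kg.
Tool frame: the origin (TCP) lies at the centre of the arm's flange, where the gripper is bolted on; the fingertips stand 186 mm ahead of it and the grasp point (between the pads) lies 167 mm ahead of it; z points along the fingers, y is the line along which they close (so a half turn about z gives the same grasp; the last joint's range is limited). The gripper opens to 93 mm and grips with 3 to 60 N. Pads are 15 mm wide; open, the fingers measure 128 mm over their backs; the gripper's body (75 mm by 188 mm) begins 65 mm behind the grasp point.
Start: joints at [-1.334, 0.351, 1.652, -0, 1.139, -0.085], TCP at [0.174, -0.522, 0.405] pointing down, gripper open.
Joint ranges: [-2.75, 2.75], [-0.79, 2.1], [0.01, 2.65], [-1.57, 4.71], [0.07, 3.14], [-2.87, 2.87]. Speed limits (rad/s): [2.22, 2.22, 2.79, 3.14, 3.14, 3.14].

### API

Orientations are given as a unit quaternion [x, y, z, w].
In Python, from cell import readout, snapshot, arm gives the robot as it stands.
- The arm moves only by the tool arm_command, never from a script. Its argument "moves" is a list of rows, each an object of numbers: "tx", "ty", "tz": the shift along the tool's x, y, z in m; "ax", "ay", "az": the turn, a rotation vector about the tool's x, y, z in degrees; "gripper": the finger opening in m, from 0 to 0.093. In form: [{"tx": .., "ty": .., "tz": .., "ax": .., "ay": .., "az": .., "gripper": ..}, ...]. A call has exactly 10 rows; each row is the pose to reach, as a shift and turn from the pose commanded when the call began, along the tool's axes at that moment; what a row does not reach only later rows make up. A row lasts 1/10 s, in which the tool goes at most 50 mm and 8.59 degrees, less where a joint would pass 70% of its speed; a pose out of reach is approached as far as the arm can. A call with a gripper value outside its range is refused whole. The fingers move at their own pace and stop on an object; "grip_force" is the grip in N (left out, the last holds). Time passes only in rows, so rows that repeat a pose let the fingers close, or fill a call up. It gives the time, the measured TCP pose, the force, the opening and the grip force at its end, in the units of the state.
- readout.read_state(): the state, without advancing time (a new reading comes with each control period).
- snapshot(name): name is "scene" or "top" or "wrist"; returns a dict with "pixels" (420x560x3 uint8, red, green, blue), "depth" (420x560 float32, m along the optical axis (not along the pixel's ray), 0 where there is no reading), "fx", "fy", "cx", "cy" (pixels), "eye" and "attitude" of the camera in the world; the wrist camera has in their place "tool_from_camera" (4x4, takes a point from camera to tool coordinates, whose origin is the TCP and whose axes are the flange's). Camera axes: x right, y down, z forward; pixel columns grow to the right and rows downward; lengths in m; the calibration is good to about 2 mm. The wrist camera is an equidistant fisheye: a pixel r from the principal point sees the ray r / f radians off the axis. A picture is of the moment at which its call begins: read the wrist's pose just before it.
- arm.finish_job(): hands the job in; it is judged then, once.
The state is a dict: "time": time; "joint_positions": joint angles; "joint_velocities": joint speeds; "joint_efforts": joint torques, N m; "eef_pos": TCP position; "eef_rot": TCP orientation; "wrist_force": force on the tool from outside, world axes, zero at the start; "ft_torque": the same for the moment, N m; "grip_width": opening from 0.0 (shut) to 1.0 (fully open); "finger_force": force on a finger pad.
Only numpy, scipy, OpenCV 4.12 (cv2) and the standard library are available. Lean on these libraries where they do the work, as an engineer would, in place of code of your own. Each camera call takes 0.05 s, during which the arm holds its last target. There are 200 camera calls.

### The job

While the lint roller stands in its grey stand, slip the lime-green refill roll over its upright spindle until it sits fully home on the flange, lowering it rather than dropping it, and let go of it. Then take the roller by its black handle, draw it up out of the stand and lean it over about halfway between upright and level (around 45 degrees, to any side), the spindle's free end still pointing upward so that the roll stays fully on. Finish while still holding it like that by the handle, still and not touching the roll, with every part of it at least 10 cm above the counter and nothing else carrying it; leave all the other things where they are.

Things in the scene. Friction and masses are not known exactly. Their poses are not given: they have to be found in the camera images.
- roller: the lint roller, loose, 0.16 kg. A white bridge bar (128 x 30 x 12 mm, lying on the stand's top) carries an upright black handle and, 85 mm away, an upright white spindle. Origin: underside of the bridge, midway between the two. x points from the handle (x = -42.5 mm) to the spindle (x = +42.5 mm), z up along both
- roller_handle (a point): point to grip on the handle's axis, 20 mm below the handle's top (105 mm above the roller's origin). The black handle is 28 mm along the roller's x, 24 mm along its y, and rises from 12 to 125 mm above the roller's origin
- roller_seat (a point): centre of the top of the flange (52 mm diameter, 16 mm above the roller's origin), where the roll's lower end rests when fully home. The spindle above it is 30 mm in diameter for 62 mm, then tapers to 14 mm at its tip, 78 mm above this point
- roller_foot (a point): centre of the lower end of the roller's foot: 24 x 20 mm, below the handle, reaching 38 mm down from the bridge into the stand's pocket with about 1.5 mm play each side
- roll_home (a point): point on the spindle's axis 45 mm above the flange: where the middle of the refill lies when it is fully home
- refill: lime-green refill roll with a brown cardboard core, loose, about 0.09 kg, a tube standing upright on the counter: 56 mm outside diameter, 38 mm bore (open at both ends), 90 mm long. Origin at the centre of its underside, z along the tube
- refill_mid (a point): middle of the refill roll, on its axis, 45 mm above its underside
- stand: grey stand, fixed to the counter, 170 x 70 mm and 50 mm high, long side along its x axis (handle end at -x); the roller's foot stands in a pocket in its top. Origin at the centre of its underside
- paper_roll: thick white paper roll standing upright, 100 mm diameter, 95 mm high (a bystander, too thick to be the refill); origin at the centre of its underside
- jar: white jar with an orange cap, 64 mm diameter, 85 mm high (bystander); origin at the centre of its underside
- cup: small blue measuring cup, 72 mm diameter, 60 mm high (bystander); origin at the centre of its underside
- brush: hand brush lying on the counter (bystander); origin under its middle, on the counter

How it is judged:
By the outcome, as a careful person would: the job done as asked, in the order asked, and still so for the second after the job is handed in, while the arm keeps its last pose, push and grip.
It also fails if it takes over 58 s, if anything falls off the work surface, if the arm or the gripper's body presses on something with over 40 N, if the wrist force passes 120 N, or if a joint passes its speed limit or range.

## Working session

There is one attempt and no reset: what is moved stays moved. The work goes in short steps, Python scripts to look and compute and a tool call to move; the robot and the scene stay as the last step left them, time stands still between calls to the robot, and variables do not carry over. Pictures are saved under pics/ and viewed, at most 10 in all, crops included, and the job is handed in when it is done.

Besides the shell and the picture viewer there is one more tool, called by a JSON object that holds its "api" and its "payload". arm_command: Moves the arm, as the interface text tells. Its arguments: {"type":"object","properties":{"moves":{"type":"array"},"grip_force":{"type":"number"}},"required":["moves"]}

```bash
ls; mkdir -p pics
cat > h.py <<'E'
import numpy as np, cv2
from scipy.spatial.transform import Rotation as R
from cell import readout, snapshot, arm
def cam(name):
    s=snapshot(name); return s
def cloud(s):
    d=s["depth"]; v,u=np.mgrid[:d.shape[0],:d.shape[1]]
    P=np.stack([(u-s["cx"])/s["fx"]*d,(v-s["cy"])/s["fy"]*d,d],-1)
    A=np.array(s["attitude"]); A=R.from_quat(A).as_matrix() if A.size==4 else A[:3,:3]
    W=P@A.T+np.array(s["eye"]); W[d<=0]=np.nan; return W
def save(s,f): cv2.imwrite("pics/"+f,s["pixels"][:,:,::-1])
E
python3 - <<'E'
from h import *
for n in("scene","top"):
    s=cam(n); save(s,n+".png"); np.savez("pics/"+n,W=cloud(s),p=s["pixels"])
    print(n,{k:s[k] for k in s if k not in("pixels","depth")})
print(readout.read_state())
E
```

```text
pics
scene {'fx': 415.6329928570307, 'fy': 415.6329928570307, 'cx': 281.33173887312563, 'cy': 206.09536715918983, 'eye': array([1.06340004, 0.87647239, 0.86783334]), 'attitude': array([ 0.23258174,  0.85584643, -0.44267833, -0.13216854])}
top {'fx': 490.53927565494206, 'fy': 490.53927565494206, 'cx': 284.3063489749546, 'cy': 207.51747607973215, 'eye': array([ 0.42816916, -0.04341812,  1.40639559]), 'attitude': array([-0.70100134,  0.71291771, -0.01347012,  0.01280687])}
{'time': 0.1, 'joint_positions': array([-1.33356679e+00,  3.51165396e-01,  1.65232494e+00,  5.77956960e-07,
        1.13908055e+00, -8.46066190e-02]), 'joint_velocities': array([ 0.00079145, -0.00125768, -0.00261545,  0.00033765,  0.00143235,
        0.00052302]), 'joint_efforts': array([ 5.48985354e-04, -4.98028493e+01, -2.85704523e+01,  7.00412644e-02,
        2.38803372e-02, -6.06689764e-05]), 'eef_pos': array([ 0.17396565, -0.52165001,  0.40427782]), 'eef_rot': array([ 9.87080502e-01,  1.60224351e-01, -3.70271932e-05, -4.87711170e-04]), 'wrist_force': array([ 0.05756414, -0.79068455, -0.07714662]), 'ft_torque': array([ 0.07238295,  0.03859054, -0.0040458 ]), 'finger_force': 0.0, 'grip_width': 1.0009348046027067}
```

View pics/scene.png

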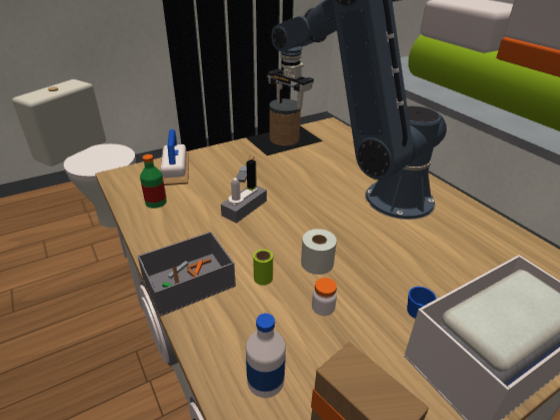

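View pics/top.png

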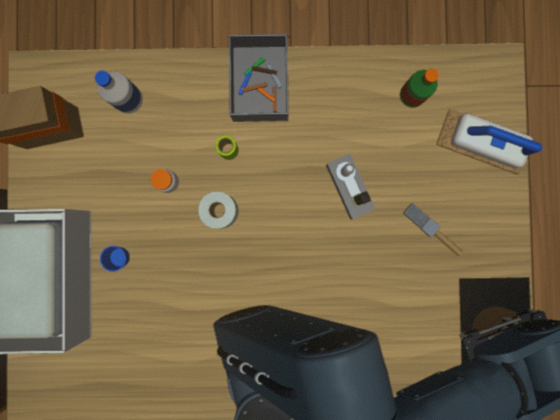

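The scene picture shows the green refill at (263,266), the spindle at (236,188) and the handle at (251,173). In the top view they are at (227,147), (347,170) and (362,198), and the paper roll is at (217,210).

```bash
cat > fit.py <<'E'
from h import *
from scipy.optimize import least_squares
def circ(P):
    f=lambda q:np.hypot(P[:,0]-q[0],P[:,1]-q[1])-q[2]
    return least_squares(f,[*np.median(P[:,:2],0),.02],loss='soft_l1',f_scale=.001).x
if __name__=="__main__":
    for n in("scene","top"):
        z=np.load(f"pics/{n}.npz"); W=z["W"]; p=z["p"].astype(int); r,g,b=p[...,0],p[...,1],p[...,2]
        ok=np.isfinite(W[...,0]); v,u=np.mgrid[:420,:560]
        near=lambda c,h:(abs(u-c[0])<h)&(abs(v-c[1])<h)&ok
        c=dict(scene=((263,266),(238,190)),top=((227,147),(350,185)))[n]
        m=near(c[0],22)&(g>r+15)&(g>b+50)&(W[...,2]>.02); P=W[m]
        print(n,"refill n",m.sum(),"z95",np.percentile(P[:,2],[5,50,95,99]))
        if n=="top":P=P[P[:,2]>.08]
        print(" circ",circ(P)," mean",P.mean(0),"min/max",P.min(0),P.max(0))
        Q=near(c[1],40)
        for lab,zl,zh in(("stand",.04,.054),("bridge",.056,.064),("spindle",.075,.125),("tip",.133,.155),("handletop",.165,.185)):
            S=W[Q&(W[...,2]>zl)&(W[...,2]<zh)]
            if len(S)>4:
                print(" ",lab,len(S),"med",np.median(S,0).round(4),"min",S.min(0).round(4),"max",S.max(0).round(4),cv2.minAreaRect((S[:,:2]*1000).astype(np.float32)))
        S=W[Q&(W[...,2]>.07)&(r>140)]; print("  white spindle",len(S),circ(S[S[:,2]<.125]) if (S[:,2]<.125).sum()>5 else "",S[:,2].max())
        S=W[Q&(W[...,2]>.07)&(r<60)]; print("  black",len(S),S[:,2].max(),cv2.minAreaRect((S[S[:,2]>.1][:,:2]*1000).astype(np.float32)))
E
python3 fit.py
```

```text
scene refill n 68 z95 [0.08778685 0.08966964 0.09199497 0.09290777]
 circ [0.64628323 0.11221224 0.0246676 ]  mean [0.64831094 0.11838595 0.08977923] min/max [0.62007404 0.08691955 0.08585833] [0.67308932 0.13966311 0.0929748 ]
  stand 366 med [ 0.5464 -0.2091  0.0494] min [ 0.4408 -0.2819  0.04  ] max [ 0.6236 -0.1645  0.054 ] ((533.2206420898438, -228.79132080078125), (175.28863525390625, 73.93789672851562), 22.850475311279297)
  bridge 99 med [ 0.5267 -0.2266  0.0612] min [ 0.4568 -0.2533  0.0561] max [ 0.5989 -0.1883  0.064 ] ((530.3056640625, -227.39430236816406), (142.5789794921875, 40.123008728027344), 22.562774658203125)
  spindle 218 med [ 0.5112 -0.2288  0.1004] min [ 0.4773 -0.252   0.0756] max [ 0.5878 -0.1964  0.125 ] ((532.830078125, -226.23330688476562), (115.4334945678711, 28.429052352905273), 23.089279174804688)
  tip 79 med [ 0.5059 -0.2331  0.1423] min [ 0.4795 -0.2508  0.1332] max [ 0.5811 -0.1996  0.1549] ((530.7647094726562, -229.04397583007812), (106.80086517333984, 24.19977378845215), 20.539222717285156)
  handletop 46 med [ 0.4969 -0.2417  0.1739] min [ 0.479
[... 1092 characters left out ...]
.43759155273438), (109.38245391845703, 19.03285026550293), 25.048173904418945)
  tip 83 med [ 0.5721 -0.2161  0.1404] min [ 0.481  -0.246   0.1333] max [ 0.5857 -0.2017  0.1484] ((534.1436767578125, -231.18141174316406), (109.36390686035156, 23.43911361694336), 23.325098037719727)
  handletop 106 med [ 0.4969 -0.2472  0.1739] min [ 0.482  -0.2615  0.1656] max [ 0.5125 -0.2335  0.1798] ((496.54638671875, -247.60064697265625), (27.118494033813477, 23.413497924804688), 25.463537216186523)
  white spindle 42 [ 0.57893043 -0.21232626  0.02042273] 0.148390122065857
  black 130 0.17884572611700955 ((496.4610290527344, -245.96966552734375), (23.79706382751465, 20.780105590820312), 23.26926612854004)
```

```bash
cat > go.py <<'E'
from h import *
import sys
# usage: go.py x y z yaw  (grasp point, tool pointing down, tool-y yaw in deg) -> shift/turn in tool axes
def goal(x,y,z,yaw):
    a=np.deg2rad(yaw); Y=np.array([np.cos(a),np.sin(a),0]); Z=np.array([0,0,-1.]); M=np.stack([np.cross(Y,Z),Y,Z],1)
    return np.array([x,y,z])-M[:,2]*.167,M
def rel(p,M):
    s=readout.read_state(); R0=R.from_quat(s["eef_rot"]).as_matrix()
    return (R0.T@(p-s["eef_pos"])*1000).round(1),np.rad2deg(R.from_matrix(R0.T@M).as_rotvec()).round(2),s
if __name__=="__main__":
    t,a,s=rel(*goal(*map(float,sys.argv[1:5]))); print("t mm",t,"a deg",a)
    G=R.from_quat(s["eef_rot"]).as_matrix()
    print("grasp now",(s["eef_pos"]+G[:,2]*.167).round(4),"yaw",np.rad2deg(np.arctan2(G[1,1],G[0,1])).round(2),"t",s["time"],"j",s["joint_positions"].round(2),"F",s["wrist_force"].round(2),s["finger_force"],s["grip_width"])
E
python3 go.py .647 .1125 .22 -67
```

```text
t mm [ 649.3 -451.9   17.8] a deg [-0.06 -0.01 -4.56]
grasp now [ 0.1739 -0.5215  0.2373] yaw -71.56 t 0.1 j [-1.33  0.35  1.65  0.    1.14 -0.08] F [ 0.06 -0.79 -0.08] 0.0 1.0009348046027067
```

{"api": "arm_command", "payload": {"moves": [{"tx":0.02,"ty":-0.014,"gripper":0.093},{"tx":0.052,"ty":-0.036,"gripper":0.093},{"tx":0.088,"ty":-0.061,"gripper":0.093},{"tx":0.124,"ty":-0.086,"gripper":0.093},{"tx":0.16,"ty":-0.111,"gripper":0.093},{"tx":0.196,"ty":-0.136,"gripper":0.093},{"tx":0.232,"ty":-0.161,"gripper":0.093},{"tx":0.268,"ty":-0.186,"gripper":0.093},{"tx":0.304,"ty":-0.211,"gripper":0.093},{"tx":0.34,"ty":-0.236,"az":-2,"gripper":0.093}]}}

```text
$.moves[0]: bad value
```

```bash
python3 go.py .647 .1125 .22 -67
```

```text
t mm [ 649.3 -451.9   17.8] a deg [-0.06 -0.01 -4.56]
grasp now [ 0.1739 -0.5215  0.2373] yaw -71.56 t 0.1 j [-1.33  0.35  1.65  0.    1.14 -0.08] F [ 0.06 -0.79 -0.08] 0.0 1.0009348046027067
```

{"api": "arm_command", "payload": {"moves": [{"tx":0.02,"ty":-0.014,"tz":0,"ax":0,"ay":0,"az":0,"gripper":0.093},{"tx":0.052,"ty":-0.036,"tz":0,"ax":0,"ay":0,"az":0,"gripper":0.093},{"tx":0.088,"ty":-0.061,"tz":0,"ax":0,"ay":0,"az":0,"gripper":0.093},{"tx":0.124,"ty":-0.086,"tz":0,"ax":0,"ay":0,"az":0,"gripper":0.093},{"tx":0.16,"ty":-0.111,"tz":0,"ax":0,"ay":0,"az":0,"gripper":0.093},{"tx":0.196,"ty":-0.136,"tz":0,"ax":0,"ay":0,"az":0,"gripper":0.093},{"tx":0.232,"ty":-0.161,"tz":0,"ax":0,"ay":0,"az":0,"gripper":0.093},{"tx":0.268,"ty":-0.186,"tz":0,"ax":0,"ay":0,"az":0,"gripper":0.093},{"tx":0.304,"ty":-0.211,"tz":0,"ax":0,"ay":0,"az":0,"gripper":0.093},{"tx":0.34,"ty":-0.236,"tz":0,"ax":0,"ay":0,"az":-2,"gripper":0.093}], "grip_force": 15}}

```text
time: 1.1
eef_pos: [0.4226, -0.1887, 0.4047]
eef_rot: [0.984, 0.177, -0.0, -0.0]
wrist_force: [0.4, -0.9, 0.6]
grip_width: 1.001
finger_force: 0.0
```

```bash
python3 go.py .647 .1125 .22 -67
```

```text
t mm [ 315.5 -203.8   17.7] a deg [-0.    0.01 -2.55]
grasp now [ 0.4226 -0.1887  0.2377] yaw -69.55 t 1.1 j [-0.52  0.19  1.87 -0.    1.08  0.69] F [ 0.38 -0.93  0.58] 0.0 1.0012161775113424
```

{"api": "arm_command", "payload": {"moves": [{"tx":0.036,"ty":-0.023,"tz":0,"ax":0,"ay":0,"az":0,"gripper":0.093},{"tx":0.073,"ty":-0.047,"tz":0,"ax":0,"ay":0,"az":0,"gripper":0.093},{"tx":0.11,"ty":-0.071,"tz":0,"ax":0,"ay":0,"az":-1,"gripper":0.093},{"tx":0.147,"ty":-0.095,"tz":0,"ax":0,"ay":0,"az":-2,"gripper":0.093},{"tx":0.184,"ty":-0.119,"tz":0,"ax":0,"ay":0,"az":-2.5,"gripper":0.093},{"tx":0.221,"ty":-0.143,"tz":0,"ax":0,"ay":0,"az":-2.5,"gripper":0.093},{"tx":0.258,"ty":-0.167,"tz":0.005,"ax":0,"ay":0,"az":-2.5,"gripper":0.093},{"tx":0.29,"ty":-0.187,"tz":0.01,"ax":0,"ay":0,"az":-2.5,"gripper":0.093},{"tx":0.31,"ty":-0.2,"tz":0.015,"ax":0,"ay":0,"az":-2.5,"gripper":0.093},{"tx":0.3155,"ty":-0.2038,"tz":0.018,"ax":0,"ay":0,"az":-2.5,"gripper":0.093}]}}

```text
time: 2.1
eef_pos: [0.647, 0.1127, 0.3855]
eef_rot: [0.98, 0.2, -0.001, -0.0]
wrist_force: [-0.4, -0.8, -0.3]
grip_width: 0.997
finger_force: 0.0
```

```bash
cat >> h.py <<'E'
def wcloud(s,st):
    d=s["depth"]; v,u=np.mgrid[:d.shape[0],:d.shape[1]]
    x=(u-s["cx"])/s["fx"]; y=(v-s["cy"])/s["fy"]; r=np.hypot(x,y)+1e-9
    k=np.tan(np.minimum(r,1.5))/r
    P=np.stack([x*k*d,y*k*d,d,np.ones_like(d)],-1)@np.array(s["tool_from_camera"]).T
    W=P[...,:3]@R.from_quat(st["eef_rot"]).as_matrix().T+st["eef_pos"]; W[d<=0]=np.nan; return W
E
python3 go.py .647 .1125 .10 -67
python3 - <<'E'
from h import *
from fit import circ
st=readout.read_state(); s=cam("wrist"); save(s,"w1.png"); W=wcloud(s,st); np.savez("pics/w1",W=W,p=s["pixels"])
print(s["tool_from_camera"],s["fx"],s["cx"],s["cy"])
p=s["pixels"].astype(int); m=(p[...,1]>p[...,0]+15)&(p[...,1]>p[...,2]+50)&(np.hypot(W[...,0]-.647,W[...,1]-.1125)<.05)
P=W[m]; print(len(P),np.percentile(P[:,2],[1,50,99])); T=P[P[:,2]>.085]; print(len(T),circ(T),T.min(0),T.max(0))
E
```

```text
t mm [1.000e-01 2.000e-01 1.185e+02] a deg [-0.03  0.06  0.04]
grasp now [0.6468 0.1127 0.2185] yaw -66.96 t 2.1 j [0.1  0.56 1.37 0.   1.21 1.27] F [-0.38 -0.8  -0.32] 0.0 0.99676576594056
[[ 9.61034362e-04 -9.65774299e-01 -2.59382112e-01  7.16830692e-02]
 [ 9.99998647e-01  5.81881378e-04  1.53852931e-03 -3.07001773e-04]
 [-1.33494245e-03 -2.59383239e-01  9.65773552e-01  1.88256560e-02]
 [ 0.00000000e+00  0.00000000e+00  0.00000000e+00  1.00000000e+00]] 325.19226210127806 277.3962615388244 212.52653113418978
1078 [0.08850923 0.09104188 0.09281398]
1077 [0.64824241 0.11192972 0.02457387] [0.62141005 0.08473878 0.08635983] [0.67567398 0.13888886 0.093314  ]
```

View pics/w1.png

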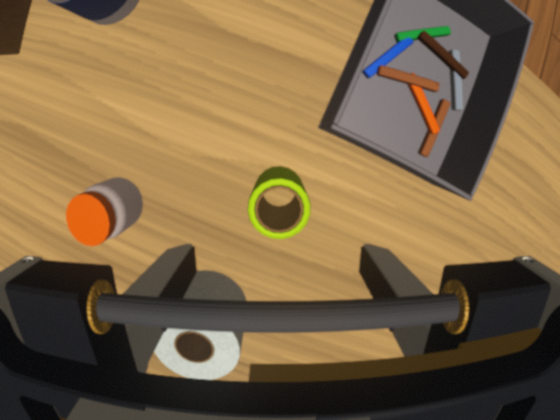

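The wrist view shows the refill rim centred at (279,208), which gives (0.648, 0.112) with its top at 0.091, in agreement with the other views. Next I go down and grip.

{"api": "arm_command", "payload": {"moves": [{"tx":0.001,"ty":0.001,"tz":0.015,"ax":0,"ay":0,"az":0,"gripper":0.093},{"tx":0.001,"ty":0.001,"tz":0.04,"ax":0,"ay":0,"az":0,"gripper":0.093},{"tx":0.001,"ty":0.001,"tz":0.07,"ax":0,"ay":0,"az":0,"gripper":0.093},{"tx":0.001,"ty":0.001,"tz":0.1,"ax":0,"ay":0,"az":0,"gripper":0.093},{"tx":0.001,"ty":0.001,"tz":0.125,"ax":0,"ay":0,"az":0,"gripper":0.093},{"tx":0.001,"ty":0.001,"tz":0.145,"ax":0,"ay":0,"az":0,"gripper":0.093},{"tx":0.001,"ty":0.001,"tz":0.156,"ax":0,"ay":0,"az":0,"gripper":0.093},{"tx":0.001,"ty":0.001,"tz":0.159,"ax":0,"ay":0,"az":0,"gripper":0.093},{"tx":0.001,"ty":0.001,"tz":0.159,"ax":0,"ay":0,"az":0,"gripper":0.05},{"tx":0.001,"ty":0.001,"tz":0.159,"ax":0,"ay":0,"az":0,"gripper":0.05}], "grip_force": 15}}

```text
time: 3.15
eef_pos: [0.6479, 0.11, 0.2288]
eef_rot: [0.98, 0.199, 0.001, 0.0]
wrist_force: [0.3, -0.5, 0.4]
grip_width: 0.878
finger_force: 0.0
```

{"api": "arm_command", "payload": {"moves": [{"tx":0,"ty":0,"tz":0,"ax":0,"ay":0,"az":0,"gripper":0.05},{"tx":0,"ty":0,"tz":0,"ax":0,"ay":0,"az":0,"gripper":0.05},{"tx":0,"ty":0,"tz":0,"ax":0,"ay":0,"az":0,"gripper":0.05},{"tx":0,"ty":0,"tz":0,"ax":0,"ay":0,"az":0,"gripper":0.05},{"tx":0,"ty":0,"tz":-0.01,"ax":0,"ay":0,"az":0,"gripper":0.05},{"tx":0,"ty":0,"tz":-0.03,"ax":0,"ay":0,"az":0,"gripper":0.05},{"tx":0,"ty":0,"tz":-0.06,"ax":0,"ay":0,"az":0,"gripper":0.05},{"tx":0,"ty":0,"tz":-0.095,"ax":0,"ay":0,"az":0,"gripper":0.05},{"tx":0,"ty":0,"tz":-0.13,"ax":0,"ay":0,"az":0,"gripper":0.05},{"tx":0,"ty":0,"tz":-0.165,"ax":0,"ay":0,"az":0,"gripper":0.05}]}}

```text
time: 4.15
eef_pos: [0.6474, 0.1103, 0.3948]
eef_rot: [0.98, 0.199, 0.0, 0.0]
wrist_force: [0.7, -0.6, -1.0]
grip_width: 0.596
finger_force: 15.0
```

```bash
python3 go.py .574 -.2135 .225 -67
```

```text
t mm [-193.8  269.6    2.8] a deg [ 0.   -0.01 -0.06]
grasp now [0.6474 0.1103 0.2278] yaw -67.06 t 4.15 j [ 0.1   0.56  1.36 -0.    1.23  1.27] F [ 0.66 -0.6  -0.99] 14.999827221035957 0.5963053985510015
```

```bash
python3 go.py .500 -.245 .28 -67
```

```text
t mm [-274.2  269.7  -52.2] a deg [ 0.   -0.01 -0.06]
grasp now [0.6474 0.1103 0.2278] yaw -67.06 t 4.15 j [ 0.1   0.56  1.36 -0.    1.23  1.27] F [ 0.66 -0.6  -0.99] 14.999827221035957 0.5963053985510015
```

{"api": "arm_command", "payload": {"moves": [{"tx":-0.012,"ty":0.012,"tz":-0.015,"ax":0,"ay":0,"az":0,"gripper":0.05},{"tx":-0.035,"ty":0.035,"tz":-0.035,"ax":0,"ay":0,"az":0,"gripper":0.05},{"tx":-0.064,"ty":0.064,"tz":-0.05,"ax":0,"ay":0,"az":0,"gripper":0.05},{"tx":-0.096,"ty":0.096,"tz":-0.052,"ax":0,"ay":0,"az":0,"gripper":0.05},{"tx":-0.128,"ty":0.128,"tz":-0.052,"ax":0,"ay":0,"az":0,"gripper":0.05},{"tx":-0.16,"ty":0.16,"tz":-0.052,"ax":0,"ay":0,"az":0,"gripper":0.05},{"tx":-0.192,"ty":0.19,"tz":-0.052,"ax":0,"ay":0,"az":0,"gripper":0.05},{"tx":-0.224,"ty":0.221,"tz":-0.052,"ax":0,"ay":0,"az":0,"gripper":0.05},{"tx":-0.255,"ty":0.25,"tz":-0.052,"ax":0,"ay":0,"az":0,"gripper":0.05},{"tx":-0.274,"ty":0.27,"tz":-0.052,"ax":0,"ay":0,"az":0,"gripper":0.05}]}}

```text
time: 5.15
eef_pos: [0.4982, -0.2478, 0.4441]
eef_rot: [0.98, 0.198, -0.001, -0.0]
wrist_force: [-0.0, 0.2, -0.3]
grip_width: 0.593
finger_force: 15.0
```

{"api": "arm_command", "payload": {"moves": [{"tx":0,"ty":0,"tz":0,"ax":0,"ay":0,"az":0,"gripper":0.05},{"tx":0,"ty":0,"tz":0,"ax":0,"ay":0,"az":0,"gripper":0.05},{"tx":0,"ty":0,"tz":0,"ax":0,"ay":0,"az":0,"gripper":0.05},{"tx":0,"ty":0,"tz":0,"ax":0,"ay":0,"az":0,"gripper":0.05},{"tx":0,"ty":0,"tz":0,"ax":0,"ay":0,"az":0,"gripper":0.05},{"tx":0,"ty":0,"tz":0,"ax":0,"ay":0,"az":0,"gripper":0.05},{"tx":0,"ty":0,"tz":0,"ax":0,"ay":0,"az":0,"gripper":0.05},{"tx":0,"ty":0,"tz":0,"ax":0,"ay":0,"az":0,"gripper":0.05},{"tx":0,"ty":0,"tz":0,"ax":0,"ay":0,"az":0,"gripper":0.05},{"tx":0,"ty":0,"tz":0,"ax":0,"ay":0,"az":0,"gripper":0.05}]}}

```text
time: 6.15
eef_pos: [0.5006, -0.2452, 0.4447]
eef_rot: [0.98, 0.199, -0.0, -0.0]
wrist_force: [0.3, 0.6, -0.8]
grip_width: 0.597
finger_force: 15.0
```

```bash
python3 go.py .574 -.2135 .28 -67
python3 - <<'E'
from h import *
from fit import circ
st=readout.read_state(); s=cam("wrist"); save(s,"w2.png"); W=wcloud(s,st); np.savez("pics/w2",W=W,p=s["pixels"])
c=np.array([.574,-.2135]); D=np.hypot(W[...,0]-c[0],W[...,1]-c[1]); p=s["pixels"].astype(int)
for zl,zh in((.0625,.0705),(.085,.126),(.128,.142),(.142,.15)):
    T=W[(D<.03)&(W[...,2]>zl)&(W[...,2]<zh)&(p[...,0]>90)]; print(zl,len(T),circ(T) if len(T)>8 else "",T.mean(0) if len(T) else "",T.min(0),T.max(0))
m=(p[...,1]>p[...,0]+15)&(p[...,1]>p[...,2]+50)&(W[...,2]>.15); T=W[m]; print("refill",len(T),np.percentile(T[:,2],[1,10,50,90,99])); T=T[T[:,2]>np.percentile(T[:,2],90)-.008]; print(circ(T),len(T))
E
```

```text
t mm [80.  -0.6 -2.3] a deg [-0.    0.   -0.06]
grasp now [ 0.5006 -0.2452  0.2777] yaw -67.06 t 6.15 j [-0.54  0.33  1.58  0.    1.23  0.63] F [ 0.34  0.59 -0.76] 14.99984975438565 0.5968260081486533
0.0625 971 [ 0.57420906 -0.21466501  0.02259439] [ 0.57137245 -0.21602896  0.06691138] [ 0.544463   -0.24022035  0.06253698] [ 0.60089902 -0.18947051  0.06996442]Traceback (most recent call last):
  File "<stdin>", line 6, in <module>
    return umr_minimum(a, axis, None, out, keepdims, initial, where)
ValueError: zero-size array to reduction operation minimum which has no identity
```

View pics/w2.png

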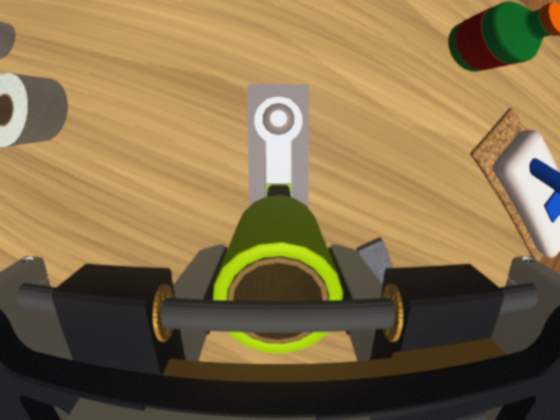

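The wrist view shows the flange and spindle at about (279,119) and the held refill's rim at about (279,298), both in the same image column. I'll measure them now.

Run:
```python
from h import *
from fit import circ
z=np.load("pics/w2.npz"); W=z["W"]; p=z["p"].astype(int)
c=np.array([.574,-.2135]); D=np.hypot(W[...,0]-c[0],W[...,1]-c[1])
q=W[D<.032]; print(np.histogram(q[:,2],bins=np.arange(.04,.16,.005)))
for zl,zh in((.0625,.0705),(.075,.128),(.129,.142),(.140,.16)):
    k=(D<.035)&(W[...,2]>zl)&(W[...,2]<zh); T=W[k]
    if len(T)>8: v,u=np.nonzero(k); print(zl,len(T),"mid",((T.min(0)+T.max(0))/2).round(4),"mean",T.mean(0).round(4),"px",u.mean(),v.mean(),circ(T))
# flange outline
k=((D<.04)&(W[...,2]>.0635)&(W[...,2]<.0715)); T=W[k]
(h,r)=cv2.minEnclosingCircle((T[np.hypot(*(T[:,:2]-c).T)<.0285][:,:2]*1000).astype(np.float32)); print("enclosing",h,r)
m=(p[...,1]>p[...,0]+15)&(p[...,1]>p[...,2]+50)&(W[...,2]>.2)&(np.hypot(W[...,0]-.5,W[...,1]+.245)<.06); T=W[m]; print("refill",len(T),np.percentile(T[:,2],[1,10,50,90,99]))
T=T[T[:,2]>.303]; print(circ(T),len(T),np.median(T,0))
```

```text
(array([  0,  31, 526,   0, 156, 899,   0,   0,   0,   0,   0,   0,   0,
         0,   0,   0,   0,  46, 225, 195, 231, 142,   0]), array([0.04 , 0.045, 0.05 , 0.055, 0.06 , 0.065, 0.07 , 0.075, 0.08 ,
       0.085, 0.09 , 0.095, 0.1  , 0.105, 0.11 , 0.115, 0.12 , 0.125,
       0.13 , 0.135, 0.14 , 0.145, 0.15 , 0.155]))
0.0625 1067 mid [ 0.5703 -0.2148  0.0662] mean [ 0.5691 -0.2171  0.0666] px 278.058106841612 125.06935332708528 [ 0.57345674 -0.21502776  0.02300941]
0.129 528 mid [ 0.5741 -0.2146  0.1355] mean [ 0.5734 -0.2144  0.1352] px 277.3693181818182 118.90530303030303 [ 0.5740349  -0.21465753  0.01196133]
0.14 373 mid [ 0.5743 -0.2147  0.1434] mean [ 0.5741 -0.2149  0.144 ] px 278.2627345844504 118.23324396782841 [ 0.57405893 -0.21493614  0.00655064]
enclosing (573.3423461914062, -215.39935302734375) 26.983381271362305
refill 3743 [0.29528492 0.30646276 0.30766322 0.30849356 0.30960865]
[ 0.5016493  -0.24468794  0.02474116] 3633 [ 0.51576955 -0.24133744  0.30768555]
```

{"api": "arm_command", "payload": {"moves": [{"tx":0.015,"ty":0.0005,"tz":0,"ax":0,"ay":0,"az":0,"gripper":0.05},{"tx":0.04,"ty":0.0005,"tz":0,"ax":0,"ay":0,"az":0,"gripper":0.05},{"tx":0.065,"ty":0.0005,"tz":0,"ax":0,"ay":0,"az":0,"gripper":0.05},{"tx":0.0785,"ty":0.0005,"tz":0,"ax":0,"ay":0,"az":0,"gripper":0.05},{"tx":0.0785,"ty":0.0005,"tz":0.015,"ax":0,"ay":0,"az":0,"gripper":0.05},{"tx":0.0785,"ty":0.0005,"tz":0.04,"ax":0,"ay":0,"az":0,"gripper":0.05},{"tx":0.0785,"ty":0.0005,"tz":0.06,"ax":0,"ay":0,"az":0,"gripper":0.05},{"tx":0.0785,"ty":0.0005,"tz":0.07,"ax":0,"ay":0,"az":0,"gripper":0.05},{"tx":0.0785,"ty":0.0005,"tz":0.08,"ax":0,"ay":0,"az":0,"gripper":0.05},{"tx":0.0785,"ty":0.0005,"tz":0.08,"ax":0,"ay":0,"az":0,"gripper":0.05}]}}

```text
time: 7.2
eef_pos: [0.5731, -0.215, 0.364]
eef_rot: [0.98, 0.199, -0.0, -0.0]
wrist_force: [-0.5, 0.1, -0.3]
grip_width: 0.597
finger_force: 15.0
```

```bash
python3 go.py .5730 -.2152 .1265 -67;python3 - <<'E'
from h import *
from fit import circ
st=readout.read_state(); s=cam("wrist"); save(s,"w3.png"); W=wcloud(s,st); p=s["pixels"].astype(int)
D=np.hypot(W[...,0]-.574,W[...,1]+.215)
m=(p[...,1]>p[...,0]+15)&(p[...,1]>p[...,2]+50)&(W[...,2]>.2)&(D<.06); T=W[m]; print(len(T),np.percentile(T[:,2],[10,50,90]),circ(T[T[:,2]>np.median(T[:,2])-.006]))
k=(D<.017)&(W[...,2]<.16); T=W[k]; print(len(T)); 
if len(T): print(np.median(T,0),T[:,2].max())
E
```

```text
t mm [-0.1  0.2 70.5] a deg [-0.05  0.04 -0.06]
grasp now [ 0.5729 -0.2149  0.197 ] yaw -67.06 t 7.2 j [-0.43  0.5   1.52  0.    1.11  0.74] F [-0.46  0.1  -0.28] 14.999870248138905 0.596790741980152
3784 [0.22554161 0.22687343 0.22770897] [ 0.57400276 -0.21445304  0.02480896]
127
[ 0.5882152  -0.20893802  0.06796082] 0.08095917090589688
```

View pics/w3.png

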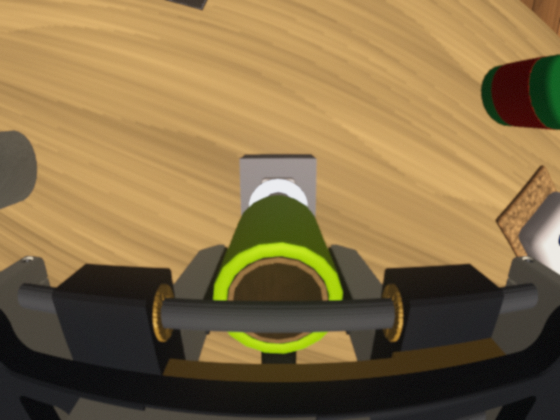

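The refill centre is at (279,298), or (0.5740, -0.2145), right over the spindle, so I lower it.

{"api": "arm_command", "payload": {"moves": [{"tx":0,"ty":0,"tz":0.004,"ax":0,"ay":0,"az":0,"gripper":0.05},{"tx":0,"ty":0,"tz":0.009,"ax":0,"ay":0,"az":0,"gripper":0.05},{"tx":0,"ty":0,"tz":0.014,"ax":0,"ay":0,"az":0,"gripper":0.05},{"tx":0,"ty":0,"tz":0.019,"ax":0,"ay":0,"az":0,"gripper":0.05},{"tx":0,"ty":0,"tz":0.024,"ax":0,"ay":0,"az":0,"gripper":0.05},{"tx":0,"ty":0,"tz":0.029,"ax":0,"ay":0,"az":0,"gripper":0.05},{"tx":0,"ty":0,"tz":0.034,"ax":0,"ay":0,"az":0,"gripper":0.05},{"tx":0,"ty":0,"tz":0.039,"ax":0,"ay":0,"az":0,"gripper":0.05},{"tx":0,"ty":0,"tz":0.044,"ax":0,"ay":0,"az":0,"gripper":0.05},{"tx":0,"ty":0,"tz":0.048,"ax":0,"ay":0,"az":0,"gripper":0.05}]}}

```text
time: 8.25
eef_pos: [0.573, -0.215, 0.3162]
eef_rot: [0.98, 0.199, -0.0, -0.0]
wrist_force: [0.0, -0.3, -0.3]
grip_width: 0.598
finger_force: 15.0
```

{"api": "arm_command", "payload": {"moves": [{"tx":0,"ty":0,"tz":0.003,"ax":0,"ay":0,"az":0,"gripper":0.05},{"tx":0,"ty":0,"tz":0.006,"ax":0,"ay":0,"az":0,"gripper":0.05},{"tx":0,"ty":0,"tz":0.009,"ax":0,"ay":0,"az":0,"gripper":0.05},{"tx":0,"ty":0,"tz":0.012,"ax":0,"ay":0,"az":0,"gripper":0.05},{"tx":0,"ty":0,"tz":0.015,"ax":0,"ay":0,"az":0,"gripper":0.05},{"tx":0,"ty":0,"tz":0.017,"ax":0,"ay":0,"az":0,"gripper":0.05},{"tx":0,"ty":0,"tz":0.019,"ax":0,"ay":0,"az":0,"gripper":0.05},{"tx":0,"ty":0,"tz":0.02,"ax":0,"ay":0,"az":0,"gripper":0.05},{"tx":0,"ty":0,"tz":0.02,"ax":0,"ay":0,"az":0,"gripper":0.05},{"tx":0,"ty":0,"tz":0.02,"ax":0,"ay":0,"az":0,"gripper":0.05}]}}

```text
time: 9.25
eef_pos: [0.5731, -0.215, 0.2968]
eef_rot: [0.98, 0.199, 0.0, 0.0]
wrist_force: [0.0, -0.0, -1.1]
grip_width: 0.599
finger_force: 15.0
```

```bash
python3 go.py .5730 -.2152 .1265 -67;python3 - <<'E'
from h import *
from fit import circ
st=readout.read_state(); s=cam("wrist"); W=wcloud(s,st); p=s["pixels"].astype(int)
D=np.hypot(W[...,0]-.574,W[...,1]+.215)
m=(p[...,1]>p[...,0]+15)&(p[...,1]>p[...,2]+50)&(W[...,2]>.13)&(D<.06); T=W[m]; print(len(T),np.percentile(T[:,2],[10,50,90]),circ(T[T[:,2]>np.median(T[:,2])-.006]))
E
```

```text
t mm [-0.1  0.1  3.3] a deg [ 0.   -0.01 -0.06]
grasp now [ 0.5731 -0.215   0.1298] yaw -67.06 t 9.25 j [-0.44  0.58  1.58  0.    0.98  0.74] F [ 0.04 -0.02 -1.09] 15.00003257766366 0.5991302516381724
3855 [0.15829675 0.15969013 0.16055997] [ 0.57413637 -0.21455419  0.02480538]
```

{"api": "arm_command", "payload": {"moves": [{"tx":0,"ty":0,"tz":0.0005,"ax":0,"ay":0,"az":0,"gripper":0.05},{"tx":0,"ty":0,"tz":0.001,"ax":0,"ay":0,"az":0,"gripper":0.05},{"tx":0,"ty":0,"tz":0.0015,"ax":0,"ay":0,"az":0,"gripper":0.05},{"tx":0,"ty":0,"tz":0.002,"ax":0,"ay":0,"az":0,"gripper":0.05},{"tx":0,"ty":0,"tz":0.0025,"ax":0,"ay":0,"az":0,"gripper":0.05},{"tx":0,"ty":0,"tz":0.003,"ax":0,"ay":0,"az":0,"gripper":0.05},{"tx":0,"ty":0,"tz":0.0033,"ax":0,"ay":0,"az":0,"gripper":0.05},{"tx":0,"ty":0,"tz":0.0033,"ax":0,"ay":0,"az":0,"gripper":0.05},{"tx":0,"ty":0,"tz":0.0033,"ax":0,"ay":0,"az":0,"gripper":0.05},{"tx":0,"ty":0,"tz":0.0033,"ax":0,"ay":0,"az":0,"gripper":0.05}]}}

```text
time: 10.3
eef_pos: [0.573, -0.215, 0.294]
eef_rot: [0.98, 0.199, 0.0, 0.0]
wrist_force: [-2.5, 1.8, 6.3]
grip_width: 0.599
finger_force: 15.0
```

An upward force of 6 N at the expected height means it is seated. I let go and rise.

{"api": "arm_command", "payload": {"moves": [{"tx":0,"ty":0,"tz":0,"ax":0,"ay":0,"az":0,"gripper":0.06},{"tx":0,"ty":0,"tz":0,"ax":0,"ay":0,"az":0,"gripper":0.07},{"tx":0,"ty":0,"tz":0,"ax":0,"ay":0,"az":0,"gripper":0.085},{"tx":0,"ty":0,"tz":0,"ax":0,"ay":0,"az":0,"gripper":0.085},{"tx":0,"ty":0,"tz":0,"ax":0,"ay":0,"az":0,"gripper":0.085},{"tx":0,"ty":0,"tz":-0.01,"ax":0,"ay":0,"az":0,"gripper":0.085},{"tx":0,"ty":0,"tz":-0.03,"ax":0,"ay":0,"az":0,"gripper":0.085},{"tx":0,"ty":0,"tz":-0.055,"ax":0,"ay":0,"az":0,"gripper":0.085},{"tx":0,"ty":0,"tz":-0.08,"ax":0,"ay":0,"az":0,"gripper":0.085},{"tx":0,"ty":0,"tz":-0.1,"ax":0,"ay":0,"az":0,"gripper":0.085}]}}

```text
time: 11.3
eef_pos: [0.573, -0.215, 0.3958]
eef_rot: [0.98, 0.199, 0.001, 0.0]
wrist_force: [-0.6, -0.1, -1.0]
grip_width: 0.914
finger_force: 0.0
```

```bash
python3 go.py .4958 -.2477 .24 23;python3 - <<'E'
from h import *
from fit import circ
st=readout.read_state(); s=cam("wrist"); save(s,"w4.png");W=wcloud(s,st); p=s["pixels"].astype(int)
D=np.hypot(W[...,0]-.574,W[...,1]+.215)
m=(p[...,1]>p[...,0]+15)&(p[...,1]>p[...,2]+50)&(W[...,2]>.05)&(D<.06); T=W[m]; print(len(T),np.percentile(T[:,2],[10,50,90]),circ(T[T[:,2]>np.median(T[:,2])-.006]))
T=W[(D<.012)&(W[...,2]>.1)]; print("tip",len(T),T[:,2].max())
D=np.hypot(W[...,0]-.4958,W[...,1]+.2477); T=W[(D<.03)&(W[...,2]>.165)&(W[...,2]<.185)]; print(len(T)); 
if len(T)>5: print(np.median(T,0),cv2.minAreaRect((T[:,:2]*1000).astype(np.float32)))
E
```

```text
t mm [-83.9   0.  -11.3] a deg [  0.11   0.   -90.06]
grasp now [ 0.5733 -0.2151  0.2288] yaw -67.06 t 11.3 j [-0.44  0.47  1.49  0.    1.18  0.74] F [-0.61 -0.12 -1.04] 0.0 0.9137081731204633
1668 [0.15613391 0.1570349  0.15789523] [ 0.57356654 -0.21480751  0.02474661]
tip 706 0.14674823565692627
663
[ 0.49550836 -0.24871829  0.1760177 ] ((495.09429931640625, -249.18467712402344), (23.088239669799805, 23.669761657714844), 21.58814239501953)
```

View pics/w4.png

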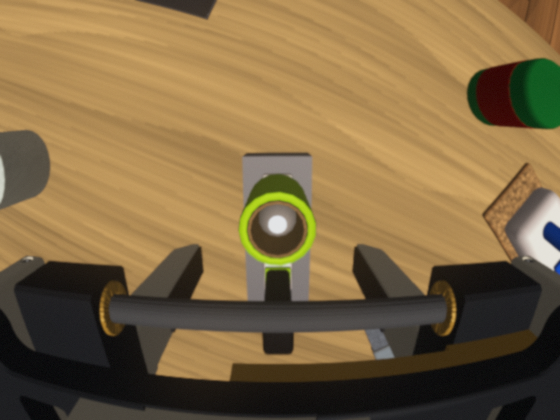

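The refill is seated: rim at (278,228) with top at 0.157, and the spindle tip is visible inside it. The handle is at (278,315), occluded by the bar. I move over the handle with a 90° turn.

{"api": "arm_command", "payload": {"moves": [{"tx":-0.008,"ty":0,"tz":-0.004,"ax":0,"ay":0,"az":-8,"gripper":0.085},{"tx":-0.018,"ty":0,"tz":-0.01,"ax":0,"ay":0,"az":-16,"gripper":0.08},{"tx":-0.028,"ty":0,"tz":-0.011,"ax":0,"ay":0,"az":-24,"gripper":0.07},{"tx":-0.038,"ty":0,"tz":-0.011,"ax":0,"ay":0,"az":-32,"gripper":0.06},{"tx":-0.048,"ty":0,"tz":-0.011,"ax":0,"ay":0,"az":-40,"gripper":0.056},{"tx":-0.058,"ty":0,"tz":-0.011,"ax":0,"ay":0,"az":-48,"gripper":0.056},{"tx":-0.068,"ty":0,"tz":-0.011,"ax":0,"ay":0,"az":-56,"gripper":0.056},{"tx":-0.078,"ty":0,"tz":-0.011,"ax":0,"ay":0,"az":-64,"gripper":0.056},{"tx":-0.084,"ty":0,"tz":-0.011,"ax":0,"ay":0,"az":-72,"gripper":0.056},{"tx":-0.084,"ty":0,"tz":-0.011,"ax":0,"ay":0,"az":-80,"gripper":0.056}]}}

```text
time: 12.35
eef_pos: [0.4951, -0.248, 0.4046]
eef_rot: [0.621, 0.784, -0.0, 0.0]
wrist_force: [1.1, 1.1, -0.2]
grip_width: 0.601
finger_force: 0.0
```

{"api": "arm_command", "payload": {"moves": [{"tx":0,"ty":0,"tz":0,"ax":0,"ay":0,"az":-5,"gripper":0.056},{"tx":0,"ty":0,"tz":0,"ax":0,"ay":0,"az":-10,"gripper":0.056},{"tx":0,"ty":0,"tz":0,"ax":0,"ay":0,"az":-10,"gripper":0.056},{"tx":0,"ty":0,"tz":0,"ax":0,"ay":0,"az":-10,"gripper":0.056},{"tx":0,"ty":0,"tz":0,"ax":0,"ay":0,"az":-10,"gripper":0.056},{"tx":0,"ty":0,"tz":0,"ax":0,"ay":0,"az":-10,"gripper":0.056},{"tx":0,"ty":0,"tz":0,"ax":0,"ay":0,"az":-10,"gripper":0.056},{"tx":0,"ty":0,"tz":0,"ax":0,"ay":0,"az":-10,"gripper":0.056},{"tx":0,"ty":0,"tz":0,"ax":0,"ay":0,"az":-10,"gripper":0.056},{"tx":0,"ty":0,"tz":0,"ax":0,"ay":0,"az":-10,"gripper":0.056}]}}

```text
time: 13.35
eef_pos: [0.4957, -0.2478, 0.4044]
eef_rot: [0.552, 0.834, -0.0, -0.0]
wrist_force: [-0.4, -0.3, -0.3]
grip_width: 0.602
finger_force: 0.0
```

```bash
python3 go.py .4957 -.2482 .155 23;python3 - <<'E'
from h import *
from fit import circ
st=readout.read_state(); s=cam("wrist"); save(s,"w5.png");W=wcloud(s,st); p=s["pixels"].astype(int)
D=np.hypot(W[...,0]-.4958,W[...,1]+.2477); T=W[(D<.03)&(W[...,2]>.168)&(W[...,2]<.182)]; print(len(T)); 
if len(T)>5: print(np.median(T,0),cv2.minAreaRect((T[:,:2]*1000).astype(np.float32)))
E
```

```text
t mm [-0.4 -0.2 82.4] a deg [-0.    0.   -0.07]
grasp now [ 0.4957 -0.2478  0.2374] yaw 22.93 t 13.35 j [-0.55  0.36  1.64 -0.    1.14 -0.95] F [-0.37 -0.33 -0.31] 0.0 0.6016529601296293
1353
[ 0.4953098  -0.24622985  0.17588547] ((495.8984069824219, -247.35470581054688), (27.84711456298828, 23.47016143798828), 22.718093872070312)
```

View pics/w5.png

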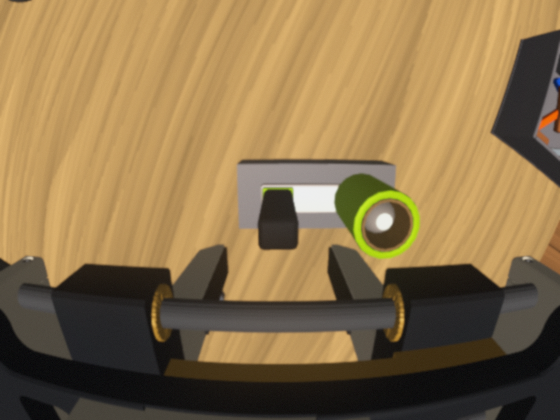

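The handle top is centred at (278,233), measured at (0.496, -0.247) with yaw 22.7°. It sits between the fingers, and the roll is clear at (385,220). I descend with a narrower opening and grip.

{"api": "arm_command", "payload": {"moves": [{"tx":0,"ty":0,"tz":0.008,"ax":0,"ay":0,"az":0,"gripper":0.048},{"tx":0,"ty":0,"tz":0.024,"ax":0,"ay":0,"az":0,"gripper":0.048},{"tx":0,"ty":0,"tz":0.042,"ax":0,"ay":0,"az":0,"gripper":0.048},{"tx":0,"ty":0,"tz":0.06,"ax":0,"ay":0,"az":0,"gripper":0.048},{"tx":0,"ty":0,"tz":0.074,"ax":0,"ay":0,"az":0,"gripper":0.048},{"tx":0,"ty":0,"tz":0.081,"ax":0,"ay":0,"az":0,"gripper":0.048},{"tx":0,"ty":0,"tz":0.082,"ax":0,"ay":0,"az":0,"gripper":0.048},{"tx":0,"ty":0,"tz":0.082,"ax":0,"ay":0,"az":0,"gripper":0.036},{"tx":0,"ty":0,"tz":0.082,"ax":0,"ay":0,"az":0,"gripper":0.02},{"tx":0,"ty":0,"tz":0.082,"ax":0,"ay":0,"az":0,"gripper":0.02}], "grip_force": 50}}

```text
time: 14.4
eef_pos: [0.4958, -0.2478, 0.3231]
eef_rot: [0.552, 0.834, 0.0, 0.001]
wrist_force: [-0.2, 1.4, 0.1]
grip_width: 0.308
finger_force: 0.0
```

{"api": "arm_command", "payload": {"moves": [{"tx":0,"ty":0,"tz":0,"ax":0,"ay":0,"az":0,"gripper":0.02},{"tx":0,"ty":0,"tz":0,"ax":0,"ay":0,"az":0,"gripper":0.02},{"tx":0,"ty":0,"tz":0,"ax":0,"ay":0,"az":0,"gripper":0.02},{"tx":0,"ty":0,"tz":0,"ax":0,"ay":0,"az":0,"gripper":0.02},{"tx":0,"ty":0,"tz":-0.002,"ax":0,"ay":0,"az":0,"gripper":0.02},{"tx":0,"ty":0,"tz":-0.005,"ax":0,"ay":0,"az":0,"gripper":0.02},{"tx":0,"ty":0,"tz":-0.008,"ax":0,"ay":0,"az":0,"gripper":0.02},{"tx":0,"ty":0,"tz":-0.011,"ax":0,"ay":0,"az":0,"gripper":0.02},{"tx":0,"ty":0,"tz":-0.014,"ax":0,"ay":0,"az":0,"gripper":0.02},{"tx":0,"ty":0,"tz":-0.017,"ax":0,"ay":0,"az":0,"gripper":0.02}]}}

```text
time: 15.4
eef_pos: [0.4957, -0.2478, 0.3397]
eef_rot: [0.552, 0.834, -0.0, -0.0]
wrist_force: [0.8, 0.3, -3.1]
grip_width: 0.301
finger_force: 50.0
```

{"api": "arm_command", "payload": {"moves": [{"tx":0,"ty":0,"tz":-0.005,"ax":0,"ay":0,"az":0,"gripper":0.02},{"tx":0,"ty":0,"tz":-0.013,"ax":0,"ay":0,"az":0,"gripper":0.02},{"tx":0,"ty":0,"tz":-0.025,"ax":0,"ay":0,"az":0,"gripper":0.02},{"tx":0,"ty":0,"tz":-0.04,"ax":0,"ay":0,"az":0,"gripper":0.02},{"tx":0,"ty":0,"tz":-0.056,"ax":0,"ay":0,"az":0,"gripper":0.02},{"tx":0,"ty":0,"tz":-0.073,"ax":0,"ay":0,"az":0,"gripper":0.02},{"tx":0,"ty":0,"tz":-0.09,"ax":0,"ay":0,"az":0,"gripper":0.02},{"tx":0,"ty":0,"tz":-0.104,"ax":0,"ay":0,"az":0,"gripper":0.02},{"tx":0,"ty":0,"tz":-0.115,"ax":0,"ay":0,"az":0,"gripper":0.02},{"tx":0,"ty":0,"tz":-0.12,"ax":0,"ay":0,"az":0,"gripper":0.02}], "grip_force": 55}}

```text
time: 16.4
eef_pos: [0.4956, -0.2477, 0.461]
eef_rot: [0.552, 0.834, 0.0, 0.001]
wrist_force: [-0.1, 0.2, -2.1]
grip_width: 0.299
finger_force: 55.0
```

{"api": "arm_command", "payload": {"moves": [{"tx":0,"ty":0,"tz":0,"ax":-0.5,"ay":0,"az":0,"gripper":0.02},{"tx":0,"ty":0,"tz":0,"ax":-1.5,"ay":0,"az":0,"gripper":0.02},{"tx":0,"ty":0,"tz":0,"ax":-3.5,"ay":0,"az":0,"gripper":0.02},{"tx":0,"ty":0,"tz":0,"ax":-6,"ay":0,"az":0,"gripper":0.02},{"tx":0,"ty":0,"tz":0,"ax":-8.5,"ay":0,"az":0,"gripper":0.02},{"tx":0,"ty":0,"tz":0,"ax":-11,"ay":0,"az":0,"gripper":0.02},{"tx":0,"ty":0,"tz":0,"ax":-13.5,"ay":0,"az":0,"gripper":0.02},{"tx":0,"ty":0,"tz":0,"ax":-16,"ay":0,"az":0,"gripper":0.02},{"tx":0,"ty":0,"tz":0,"ax":-18,"ay":0,"az":0,"gripper":0.02},{"tx":0,"ty":0,"tz":0,"ax":-19.5,"ay":0,"az":0,"gripper":0.02}]}}

```text
time: 17.4
eef_pos: [0.4956, -0.2478, 0.4587]
eef_rot: [0.545, 0.821, 0.142, 0.093]
wrist_force: [0.2, -0.3, -2.5]
grip_width: 0.297
finger_force: 55.0
```

```bash
python3 go.py .4957 -.2482 .155 23;python3 - <<'E'
from h import *
s=cam("scene"); W=cloud(s); cv2.imwrite("pics/s2.png",cv2.resize(s["pixels"][60:270,130:410,::-1],None,fx=2.5,fy=2.5))
E
```

```text
t mm [ -0.5 -45.8 128.8] a deg [19.56 -0.04 -0.08]
grasp now [ 0.547  -0.2259  0.3013] yaw 22.91 t 17.4 j [-0.59  0.28  1.63  0.33  1.07 -1.13] F [ 0.21 -0.28 -2.49] 54.98829245567322 0.2965500642716078
```

View pics/s2.png

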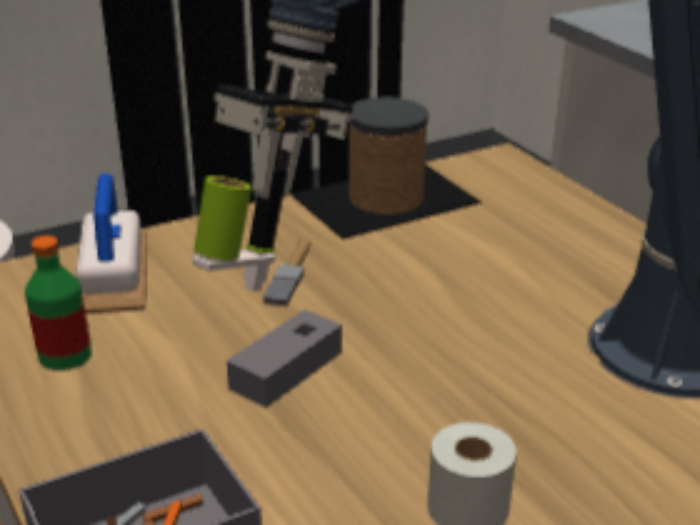

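The crop shows the roller out of the stand, held at the handle (265,200) with the roll at (222,218) fully on the flange and leaning about 20°. I continue to 45°.

{"api": "arm_command", "payload": {"moves": [{"tx":0,"ty":0,"tz":0,"ax":-1,"ay":0,"az":0,"gripper":0.02},{"tx":0,"ty":0,"tz":0,"ax":-3,"ay":0,"az":0,"gripper":0.02},{"tx":0,"ty":0,"tz":0,"ax":-6,"ay":0,"az":0,"gripper":0.02},{"tx":0,"ty":0,"tz":0,"ax":-9,"ay":0,"az":0,"gripper":0.02},{"tx":0,"ty":0,"tz":0,"ax":-12,"ay":0,"az":0,"gripper":0.02},{"tx":0,"ty":0,"tz":0,"ax":-15,"ay":0,"az":0,"gripper":0.02},{"tx":0,"ty":0,"tz":0,"ax":-18,"ay":0,"az":0,"gripper":0.02},{"tx":0,"ty":0,"tz":0,"ax":-21,"ay":0,"az":0,"gripper":0.02},{"tx":0,"ty":0,"tz":0,"ax":-24,"ay":0,"az":0,"gripper":0.02},{"tx":0,"ty":0,"tz":0,"ax":-25.4,"ay":0,"az":0,"gripper":0.02}]}}

```text
time: 18.45
eef_pos: [0.4956, -0.2478, 0.4591]
eef_rot: [0.51, 0.77, 0.319, 0.211]
wrist_force: [-0.5, 0.3, -2.2]
grip_width: 0.298
finger_force: 55.0
```

{"api": "arm_command", "payload": {"moves": [{"tx":0,"ty":0,"tz":0,"ax":0,"ay":0,"az":0,"gripper":0.02},{"tx":0,"ty":0,"tz":0,"ax":0,"ay":0,"az":0,"gripper":0.02},{"tx":0,"ty":0,"tz":0,"ax":0,"ay":0,"az":0,"gripper":0.02},{"tx":0,"ty":0,"tz":0,"ax":0,"ay":0,"az":0,"gripper":0.02},{"tx":0,"ty":0,"tz":0,"ax":0,"ay":0,"az":0,"gripper":0.02},{"tx":0,"ty":0,"tz":0,"ax":0,"ay":0,"az":0,"gripper":0.02},{"tx":0,"ty":0,"tz":0,"ax":0,"ay":0,"az":0,"gripper":0.02},{"tx":0,"ty":0,"tz":0,"ax":0,"ay":0,"az":0,"gripper":0.02},{"tx":0,"ty":0,"tz":0,"ax":0,"ay":0,"az":0,"gripper":0.02},{"tx":0,"ty":0,"tz":0,"ax":0,"ay":0,"az":0,"gripper":0.02}]}}

```text
time: 19.45
eef_pos: [0.4957, -0.2478, 0.4594]
eef_rot: [0.511, 0.77, 0.318, 0.211]
wrist_force: [0.3, 0.6, -3.1]
grip_width: 0.299
finger_force: 55.0
```

```bash
python3 go.py .4957 -.2482 .155 23;python3 - <<'E'
from h import *
s=cam("scene"); W=cloud(s); cv2.imwrite("pics/s3.png",cv2.resize(s["pixels"][60:270,130:410,::-1],None,fx=2.5,fy=2.5))
E
```

```text
t mm [ -0.4 -97.1  97.2] a deg [ 4.49e+01  2.00e-02 -6.00e-02]
grasp now [ 0.6042 -0.2018  0.3411] yaw 22.93 t 19.45 j [-0.65  0.26  1.71  0.87  0.93 -1.5 ] F [ 0.26  0.56 -3.11] 54.988659024238586 0.29874807357975364
```

View pics/s3.png

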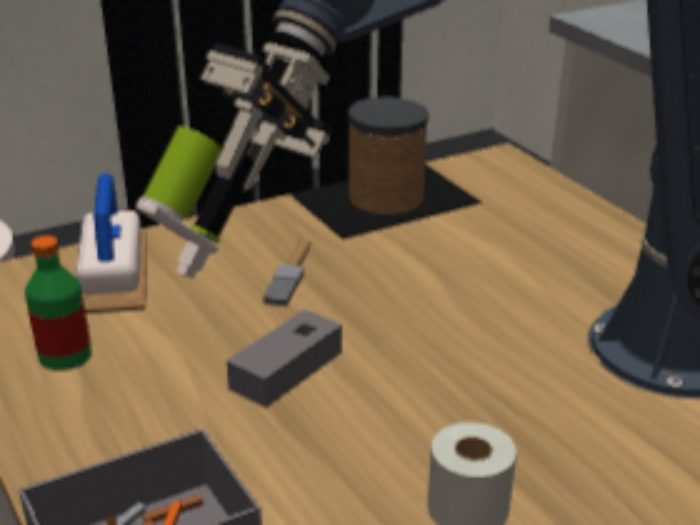

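The crop shows the roller leaning about 45°. The roll at (182,172) rests on the flange at (160,210), clear of the fingers, and the foot at (190,262) is well above the counter. I hand it in.

```bash
python3 -c "
from cell import arm
print(arm.finish_job())"
```

```text
the job is handed in; nothing more can be done
None
```

I handed the job in at about 19.5 s with the refill seated on the flange and the roller held still by its handle at about 45°, its lowest part roughly 23 cm above the counter and the fingers clear of the roll; no verdict was returned.

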